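Load a module housing into the tilted filling nest, vent at the mark, and clamp it

TASK

Take the black module housing with the green board from the bench and lay it on the sloping plate of the filling nest, turned so that its round metal vent is at the uphill end by the yellow chevron (the air must be able to leave there). Push it flush against both blue fences, then swing the red clamp arm with the black knob fully across, over the housing's rim. Leave everything else where it stands.

Things in the scene. Friction and masses are not known exactly. Their poses are not given: they have to be found in the camera images.
- housing: black housing to be loaded, 118 x 58 mm, 85 g; solid body 16 mm high, pins and vent up to 22 mm. Green board in its window, round metal vent ring near one end, two brass pins at the other. Origin: centre of the underside; x along the length toward the vent, y across the 58 mm width (grasp across it), z out of its top. Starts flat on the bench.
- vent (a point): centre of the housing's round vent ring, 46 mm from the housing's middle along its +x, 20 mm above its underside
- corner (a point): inner corner of the nest's two blue fences, on top of the fixed aluminium plate, about 40 mm above the bench. x points uphill along the plate (30 degrees from level), y to the left across it, z square out of it. Plate: z = 0, x -25 to 150, y -56 to 100 mm. Lower fence: x -10 to 0, y 10 to 62; side fence: y -8 to 0, x 10 to 116; both 14 mm high.
- seat (a point): where the loaded housing's origin belongs, at (59, 29, 0) mm in the frame of corner, same axes: the housing then fills x 0 to 118, y 0 to 58 mm there, its own x axis uphill
- mark (a point): point of the yellow chevron painted on the plate, at (133, 29, 0) mm in the frame of corner, just uphill of where the housing lies
- pivot (a point): axis of the red clamp arm, on its post outside the side fence at (45, -40, 29) mm in the frame of corner; the axis is square to the plate
- knob (a point): centre of the black knob at the clamp arm's end, 48 mm from the pivot: a round grip 20 mm across, axis square to the plate, 42 to 58 mm above the plate (it ends at 61 mm). The red arm below it fills 26 to 32 mm above the plate, its rubber foot reaches down to 17 mm.
- clamp (a joint): angle of the clamp arm in rad: 0 = parked, pointing uphill outside the side fence; it turns counter-clockwise seen from above the plate; 1.57 = at its stop, straight across the side fence with its foot above the housing's rim. Stiff enough to stay where it is left.
- spare_housing: bystander: similar black housing with a pale block instead of a green board, 118 x 58 x 22 mm; origin at the centre of its underside
- purge_jar: bystander: white jar with blue lid, 62 mm wide and high; origin under its centre
- grease_jar: bystander: white jar with grey lid, 54 mm wide, 48 mm high; origin under its centre
- driver: bystander: blue screwdriver lying on the bench, 196 mm long; origin under its middle, length along its y
- marker: bystander: marker pen with blue cap lying on the bench, 131 mm long; origin under its middle, length along its y

How it is judged:
By the outcome, as a careful person would: the job done as asked, in the order asked, and still so for the second after the job is handed in, with the robot touching nothing.
It also fails if it takes over 67 s, if anything falls off the work surface, if the arm or the gripper's body presses on something with over 40 N, if the wrist force passes 120 N, or if a joint passes its speed limit or range.

ROBOT

A 6-joint arm with a two-finger parallel gripper is mounted at the origin on a cart in front of the work surface, level with it; the furniture and walls round the work are solid. World frame = base frame: x ahead of the robot, y to its left, z up, the work surface at z = 0. Lengths are in m, angles in rad, forces in N, time in s.
With the tool pointing down it reaches from about 0.275 to 1 m from the base axis. Payload 8.4 kg.
Tool frame: the origin (TCP) lies on the centre line of the jaws, within the pads' length; the fingertips stand 17 mm ahead of it and the grasp point (between the pads) lies 2 mm behind it (bot.tcp_to_tips is the z of the fingertips in the tool frame, in m); z points along the fingers, y is the line along which they close (so a half turn about z gives the same grasp; the last joint's range is limited). The gripper opens to 85 mm and grips with 20 to 120 N. Pads are 22 mm wide; open, the fingers measure 114 mm over their backs; the gripper's body (76 mm by 85 mm) begins 54 mm behind the grasp point. The pads swing forward as they close: fully open they stand 13 mm farther back than shut.
Start: joints at [-1.222, 0.353, 1.633, -0, 1.155, -0.002], TCP at [0.215, -0.587, 0.248] pointing down, gripper open.
Joint ranges: [-2.63, 2.63], [-0.92, 2.1], [0.06, 2.66], [-1.3, 4.44], [0, 2.69], [-3.02, 3.02]. Speed limits (rad/s): [2.22, 2.22, 2.79, 3.14, 3.14, 3.14].

INTERFACE

Orientations are given as a unit quaternion [x, y, z, w].
In Python, from workcell import bot, hand, kinematics, get_obs, vision, hand_in gives the robot as it stands. The module is installed in compiled form; this text tells all that it offers. Calls block until the motion is done:
- bot.reach(position, orientation): joint-space move of the TCP to a pose.
- bot.servo_line(position, ori=None, velocity=0.15): straight line of the TCP; ori=None keeps the orientation; velocity is the mean speed in m/s.
- bot.goto_joints(angles): joint-space move.
- hand.move_gripper(opening, strength=None): finger opening in m; strength is the grip in N (None keeps the last); returns when the fingers have stopped.
- bot.dwell(seconds).
- kinematics.solve_ik(position, orientation): joint angles nearest the present ones, or None.
- get_obs(): the state.
- vision.read_camera(name): name is "scene" or "top" or "wrist"; returns a dict with "frame" (400x640x3 uint8, red, green, blue), "intrinsics" (3x3 intrinsics, pixels), "view" (4x4, takes a point from world to camera coordinates). Camera axes: x right, y down, z forward; pixel columns grow to the right and rows downward; lengths in m; the calibration is good to about 2 mm. A picture is of the moment at which its call begins. There is no depth.
A pose or a line that the arm cannot do raises bot.IKError and nothing moves.
- hand_in(): hands the job in; it is judged then, once.
The state is a dict: "time_s": time; "joint_pos": joint angles; "joint_vel": joint speeds; "joint_efforts": joint torques, N m; "position": TCP position; "orientation": TCP orientation; "wrist_force": force on the tool from outside, world axes, zero at the start; "ft_torque": the same for the moment, N m; "gripper_width": finger opening in m; "grip_force": force on a finger pad.
Only numpy, scipy, OpenCV 4.12 (cv2) and the standard library are available. Lean on these libraries where they do the work, as an engineer would, in place of code of your own. Each camera call takes 0.05 s, during which the arm holds its last target. There are 200 camera calls.

## Working session

There is one attempt and no reset: what is moved stays moved. The work goes in short steps, each a Python script; the robot and the scene stay as the last script left them, time stands still between calls to the robot, and variables do not carry over. Pictures are saved under pics/ and viewed, at most 10 in all, crops included, and the job is handed in when it is done.

```bash
mkdir -p pics
python3 - <<'E'
from workcell import vision,get_obs
import cv2,numpy as np,pickle
d={}
for n in("scene","top","wrist"):
    r=vision.read_camera(n); d[n]=r
    cv2.imwrite(f"pics/{n}0.png",r["frame"][:,:,::-1])
    V=np.array(r["view"]);print(n,np.round(-V[:3,:3].T@V[:3,3],3),np.round(V[2,:3],2),r["intrinsics"][0][0])
pickle.dump(d,open("im0.pkl","wb"))
print(get_obs())
E
```

```text
scene [0.218 0.57  0.83 ] [ 0.41 -0.4  -0.82] 445.01269671875474
top [0.37  0.191 1.175] [ 0.21  0.02 -0.98] 510.01963075996383
wrist [ 0.282 -0.562  0.374] [-0.27 -0.1  -0.96] 291.89402586702056
{'time_s': 0.15, 'joint_pos': array([-1.22240411e+00,  3.53542608e-01,  1.63395634e+00,  4.90622973e-05,
        1.15520878e+00, -2.40078332e-03]), 'joint_vel': array([ 0.0004042 , -0.00195893, -0.00359196, -0.00074627, -0.001371  ,
       -0.00175044]), 'joint_efforts': array([-4.04095808e-04, -6.05639291e+01, -3.42343426e+01, -1.76145306e-05,
        6.14033299e-03,  7.06942660e-05]), 'position': array([ 0.21467128, -0.58660633,  0.24770366]), 'orientation': array([ 9.84659005e-01,  1.74488777e-01, -7.38688072e-05, -5.53078732e-04]), 'wrist_force': array([-0.22704319, -0.37812654,  0.99092007]), 'ft_torque': array([-0.00710166,  0.07057455,  0.02844933]), 'grip_force': 0.0, 'gripper_width': 0.08526686123318433}
```

View pics/top0.png

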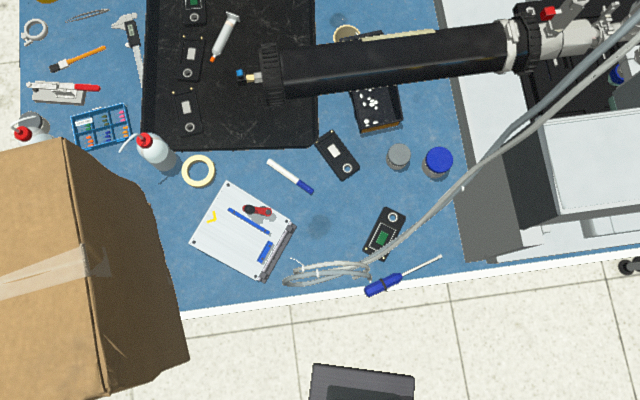

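View pics/scene0.png

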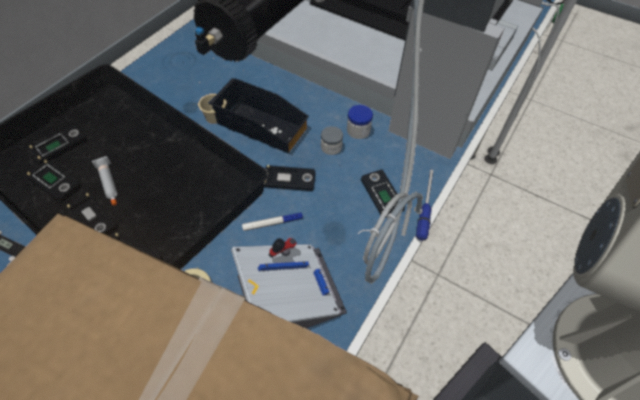

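The top view shows the target housing (green board) at about (384,233) px with its vent at about (393,217). The nest is at about (243,230) with the chevron at (211,217) and the knob at about (265,210). In the scene view the housing is at (381,190) and the nest at (288,280). Next I'll get coarse positions.

```bash
cat > h.py <<'E'
import numpy as np,cv2,pickle
from scipy.spatial.transform import Rotation as R
def ray(r,p):
    V=np.array(r["view"]);K=np.array(r["intrinsics"])
    c=-V[:3,:3].T@V[:3,3];d=V[:3,:3].T@np.linalg.solve(K,[p[0],p[1],1]);return c,d
def onz(r,p,z):
    c,d=ray(r,p);return c+d*(z-c[2])/d[2]
def proj(r,X):
    X=np.atleast_2d(X);V=np.array(r["view"]);K=np.array(r["intrinsics"])
    q=(X@V[:3,:3].T+V[:3,3])@K.T;return q[:,:2]/q[:,2:]
def tri(obs):
    A=np.zeros((3,3));b=np.zeros(3)
    for r,p in obs:
        c,d=ray(r,p);d=d/np.linalg.norm(d);M=np.eye(3)-np.outer(d,d);A+=M;b+=M@c
    return np.linalg.solve(A,b)
E
python3 - <<'E'
from h import *
d=pickle.load(open("im0.pkl","rb"));t=d["top"];s=d["scene"]
for n,p,z in [("hous",(384,233),.016),("vent",(393,217),.02),("chev",(211,217),.1),("knob",(265,210),.1),("lowfence",(265,252),.05),("base?",(600,20),0),("cable",(300,275),0),("box",(60,140),0),("boxlow",(185,360),0),("tube",(500,130),0.0),("drv",(384,284),0),("spare",(337,155),0),("purge",(438,160),.06),("grease",(398,155),.05),("marker",(290,177),.01),("cartedge",(465,260),0)]:
    print(n,np.round(onz(t,p,z),3))
for n,a,b in [("hous",(384,233),(381,190)),("vent",(393,217),(391,177)),("chev",(211,217),(253,288)),("knob",(262,210),(277,246)),("cablebend",(300,275),(372,275)),("cable_r",(455,190),(415,130)),("boxcorner",(64,140),(65,217))]:
    x=tri([(t,a),(s,b)]);print(n,np.round(x,3),np.round(proj(t,x)-a,1),np.round(proj(s,x)-b,1))
for n in "top","scene": 
  im=d[n]["frame"][:,:,::-1]
  c=im[150:300,170:470] if n=="top" else im[150:330,220:450]
  cv2.imwrite(f"pics/c_{n}.png",cv2.resize(c,None,fx=2.6,fy=2.6,interpolation=cv2.INTER_CUBIC))
E
```

```text
hous [0.546 0.059 0.016]
vent [0.585 0.043 0.02 ]
chev [0.521 0.438 0.1  ]
knob [0.551 0.326 0.1  ]
lowfence [0.466 0.319 0.05 ]
base? [ 1.162 -0.435  0.   ]
cable [0.429 0.238 0.   ]
box [0.675 0.853 0.   ]
boxlow [0.214 0.464 0.   ]
tube [ 0.834 -0.197  0.   ]
drv [0.433 0.046 0.   ]
spare [0.722 0.188 0.   ]
purge [ 0.721 -0.041  0.06 ]
grease [0.725 0.049 0.05 ]
marker [0.651 0.291 0.01 ]
cartedge [ 0.51  -0.133  0.   ]
hous [0.548 0.061 0.02 ] [[-0.4 -1. ]] [[1.  0.4]]
vent [0.565 0.04  0.046] [[2.1 7.1]] [[-6.7 -3. ]]
chev [0.52  0.436 0.108] [[0.2 0.3]] [[-0.4 -0.1]]
knob [0.56 0.34 0.08] [[-1.7 -3.4]] [[4.2 1.3]]
cablebend [0.422 0.234 0.03 ] [[0.7 2.5]] [[-2.7 -1.2]]
cable_r [ 0.627 -0.092  0.064] [[ 3.3 12.7]] [[-11.1  -5.4]]
boxcorner [0.558 0.591 0.455] [[-0.1 -0.1]] [[0.3 0.1]]
```

View pics/c_top.png

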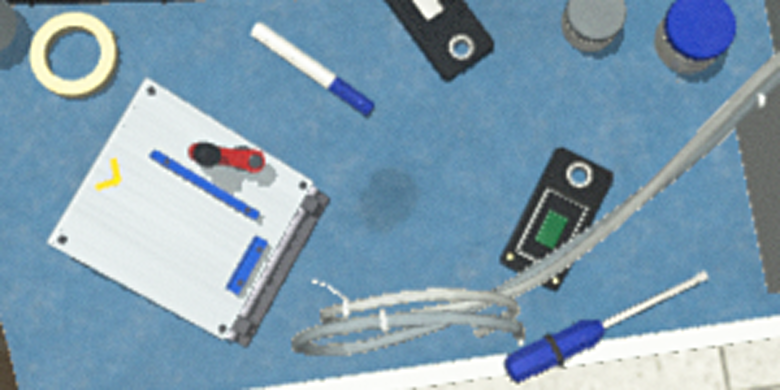

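The crop shows the plate corners, fences, chevron and red arm with its knob. A grey cable bundle lies next to the housing's pin end, so I'll measure the cable's height before moving over there.

Run:
```python
from h import *
d=pickle.load(open("im0.pkl","rb"));t=d["top"];s=d["scene"]
# scene polyline of cable, crop-free estimates
S=[(375,278),(385,235),(398,210),(405,180),(411,130),(413,80),(417,30),(420,0)]
S=np.array(S,float)
dense=np.concatenate([np.linspace(a,b,60) for a,b in zip(S,S[1:])])
for p in [(374,262),(385,258),(400,250),(420,233),(440,210),(460,190),(480,165),(500,140)]:
    best=None
    for q in dense:
        x=tri([(t,p),(s,q)]);e=np.abs(proj(t,x)-p).sum()+np.abs(proj(s,x)-q).sum()
        if best is None or e<best[0]:best=(e,x,q)
    print(p,round(best[0],1),np.round(best[1],3),np.round(best[2]))
```

```text
(374, 262) 1.0 [ 0.523  0.029 -0.452] [375. 278.]
(385, 258) 0.2 [ 0.551 -0.019 -0.566] [375. 278.]
(400, 250) 0.0 [ 0.576 -0.058 -0.502] [380. 258.]
(420, 233) 0.1 [ 0.548 -0.012  0.073] [408. 159.]
(440, 210) 0.2 [ 0.576 -0.023  0.203] [412. 106.]
(460, 190) 0.1 [ 0.603 -0.041  0.272] [414.  68.]
(480, 165) 0.0 [ 0.62  -0.042  0.382] [419.  12.]
(500, 140) 15.4 [ 0.658 -0.077  0.377] [420.   0.]
```

View pics/c_scene.png

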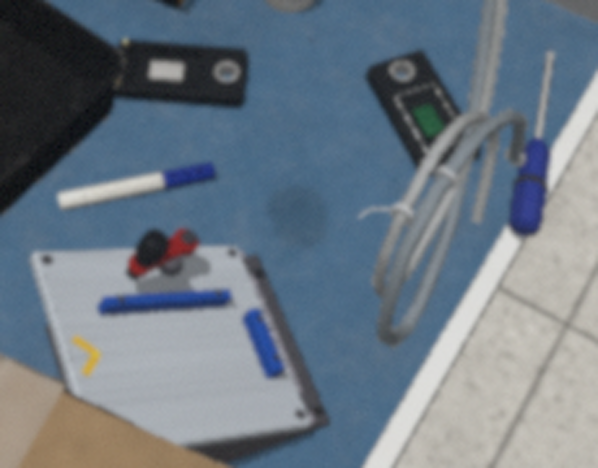

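The scene crop shows the cable coil hanging in the air beside the housing. It also shows the fences, chevron and knob clearly. I'll locate the coil, fit a coarse nest pose, and check IK for both grasp orientations.

```bash
cat >> h.py <<'E'
from scipy.optimize import least_squares
def nestT(p):  # p: corner xyz, yaw -> R,t
    Rm=R.from_euler("z",p[3]).as_matrix()@R.from_euler("y",-np.pi/6).as_matrix()
    return Rm,np.array(p[:3])
def toolq(Rm,sgn=1,yaw=0.):   # tool z = -normal, tool x = sgn*frame x turned by yaw about the normal
    Rm=Rm@R.from_euler("z",yaw).as_matrix()
    x=sgn*Rm[:,0];z=-Rm[:,2];return R.from_matrix(np.c_[x,np.cross(z,x),z]).as_quat()
E
python3 - <<'E'
from h import *
from workcell import bot,kinematics
print("tips",bot.tcp_to_tips)
d=pickle.load(open("im0.pkl","rb"));t=d["top"];s=d["scene"]
for a,b in [((283,283),(370,281)),((370,277),(420,196)),((345,266),(400,210))]:
    x=tri([(t,a),(s,b)]);print("coil",np.round(x,3),np.round(proj(t,x)-a,1))
ct=lambda x,y:(170+x/2.6,150+y/2.6); cs=lambda x,y:(220+x/2.6,150+y/2.6)
# plate pts: fence tops (z14): side fence ends, lower fence ends; knob top
P={"uhR":(150,-56,0),"uhL":(150,100,0),"dhR":(-25,-56,0),"sfU":(116,-4,14),"sfD":(10,-4,14),"lfR":(-5,10,14),"lfL":(-5,62,14),"knob":(93,-40,61),"mark":(133,29,0)}
T={"uhR":(147,78),"uhL":(50,242),"dhR":(328,190),"sfU":(153,154),"sfD":(260,215),"lfR":(263,240),"lfL":(234,290),"knob":(205,153),"mark":(120,177)}
S={"uhR":(33,250),"sfU":(103,304),"sfD":(228,296),"lfR":(252,314),"lfL":(274,372),"knob":(152,247),"mark":(99,354)}
def f(p):
    Rm,c=nestT(p);o=[]
    for D,im,cv in((T,t,ct),(S,s,cs)):
        for k,v in D.items():o.append(proj(im,c+Rm@np.array(P[k])/1e3)[0]-cv(*v))
    return np.ravel(o)
r=least_squares(f,[.45,.29,.04,1.1],loss="soft_l1");print(np.round(r.x,4));print(dict(zip([*T]+[*S],np.round(f(r.x).reshape(-1,2),1).tolist())))
np.save("nest0.npy",r.x)
Rn,c=nestT(r.x)
hy=-.39;Rh=R.from_euler("z",hy).as_matrix();h0=np.array([.545,.06,0])
for sg in(1,-1):
    for n,pos,q in[("hover",h0+[0,0,.25],toolq(Rh,sg)),("grasp",h0+[0,0,.02],toolq(Rh,sg)),("seat",c+Rn@[.062,.05,.02],toolq(Rn,sg)),("seatup",c+Rn@[.062,.05,.15],toolq(Rn,sg)),("pushx",c+Rn@[.135,.03,.02],toolq(Rn,sg)),("k0",c+Rn@[.093,-.04,.052],toolq(Rn,sg)),("k45",c+Rn@[.079,-.006,.052],toolq(Rn,sg,.78)),("k90",c+Rn@[.045,.008,.052],toolq(Rn,sg,1.57)),("k90f",c+Rn@[.045,.008,.052],toolq(Rn,sg,0)),("k-45",c+Rn@[.079,-.006,.052],toolq(Rn,sg,-.78))]:
        j=kinematics.solve_ik(pos,q);print(sg,n,None if j is None else np.round(j,2))
E
```

```text
tips 0.017
coil [0.401 0.267 0.082] [[0.4 1.4]]
coil [0.438 0.094 0.144] [[-0.4 -1.3]]
coil [0.449 0.143 0.137] [[0.4 1.2]]
[0.5046 0.315  0.0342 1.1915]
{'uhR': [0.5, 1.7], 'uhL': [-0.4, -0.1], 'dhR': [-5.3, -3.1], 'sfU': [1.1, 0.1], 'sfD': [1.4, 0.4], 'lfR': [1.0, -0.7], 'lfL': [2.3, 0.7], 'knob': [-1.7, -9.8], 'mark': [-3.8, 1.9]}
1 hover [ 0.11  0.23  1.8  -0.    1.11  2.07]
1 grasp [ 0.11  0.56  1.95 -0.    0.64  2.07]
1 seat [ 0.49  0.44  2.11  1.1   0.37 -0.13]
1 seatup [0.39 0.17 2.14 0.73 0.57 0.2 ]
1 pushx [0.54 0.44 1.96 0.82 0.43 0.22]
1 k0 [0.38 0.44 1.94 0.81 0.53 0.09]
1 k45 [ 0.4   0.42  2.02  0.87  0.48 -0.74]
1 k90 [ 0.38  0.41  2.09  0.98  0.45 -1.67]
1 k90f [ 0.38  0.41  2.09  0.98  0.45 -0.1 ]
1 k-45 [0.4  0.42 2.02 0.87 0.48 0.82]
-1 hover [ 0.11  0.23  1.8  -0.    1.11 -1.07]
-1 grasp [ 0.11  0.56  1.95 -0.    0.64 -1.07]
-1 seat [0.49 0.44 2.11 1.1  0.37 3.02]
-1 seatup [ 0.39  0.17  2.14  0.73  0.57 -2.94]
-1 pushx [ 0.54  0.44  1.96  0.82  0.43 -2.92]
-1 k0 None
-1 k45 [0.4  0.42 2.02 0.87 0.48 2.4 ]
-1 k90 [0.38 0.41 2.09 0.98 0.45 1.47]
-1 k90f None
-1 k-45 [ 0.4   0.42  2.02  0.87  0.48 -2.32]
```

Corner is coarsely at (0.505, 0.315, 0.034) with yaw about 1.19. The coil hangs at z 0.08–0.15 near (0.42, 0.18), so I'll go in high and retracted and take wrist views.

Run:
```python
from h import *
from workcell import bot,vision,get_obs
I=np.eye(3);Z=lambda a:R.from_euler("z",a).as_matrix()
bot.reach([.28,-.25,.40],toolq(I,1,-.6))
v={}
def snap(n):
    bot.dwell(.15);v[n]=vision.read_camera("wrist");cv2.imwrite(f"pics/w_{n}.png",v[n]["frame"][:,:,::-1])
bot.reach([.44,.25,.36],toolq(I,1,.6));snap("A")
bot.reach([.52,.34,.32],toolq(I,1,1.19));snap("B")
bot.reach([.49,.10,.32],toolq(I,1,-.39));snap("C")
bot.reach([.54,.065,.22],toolq(I,1,-.39));snap("D")
pickle.dump(v,open("w.pkl","wb"));o=get_obs();print(o["time_s"],o["wrist_force"])
g=np.vstack([np.hstack([v["A"]["frame"],v["B"]["frame"]]),np.hstack([v["C"]["frame"],v["D"]["frame"]])])
cv2.imwrite("pics/m1.png",cv2.resize(g,(800,500),interpolation=cv2.INTER_AREA)[:,:,::-1])
```

```text
6.4833 [ 0.46665489  0.23954034 -0.74557934]
```

View pics/m1.png

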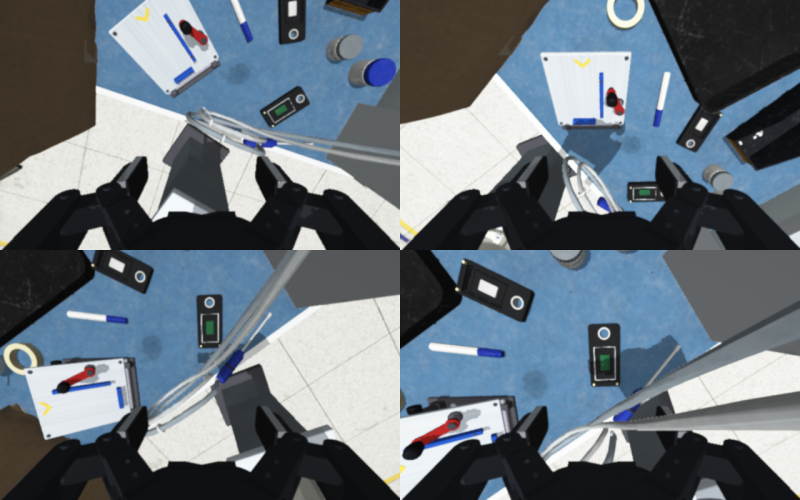

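All four wrist views (A top left, B top right, C bottom left, D bottom right) are clear. The nest shows in A, B and C, and the housing in A, C and D with its vent ring at the top end. I'll view enlarged crops for exact pixel picks.

Run:
```python
from h import *
v=pickle.load(open("w.pkl","rb"))
def cr(n,x,y,w,h,W,H):return cv2.resize(v[n]["frame"][y:y+h,x:x+w],(W,H),interpolation=cv2.INTER_CUBIC)
top=np.hstack([cr("A",165,0,200,160,400,320),cr("B",205,70,200,160,400,320)])
bot=np.hstack([cr("C",290,65,100,100,280,280),cr("D",270,110,120,120,280,280),cr("A",405,125,100,117,240,280)])
cv2.imwrite("pics/m2.png",np.vstack([top,bot])[:,:,::-1])
```

```text
(no output)
```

View pics/m2.png

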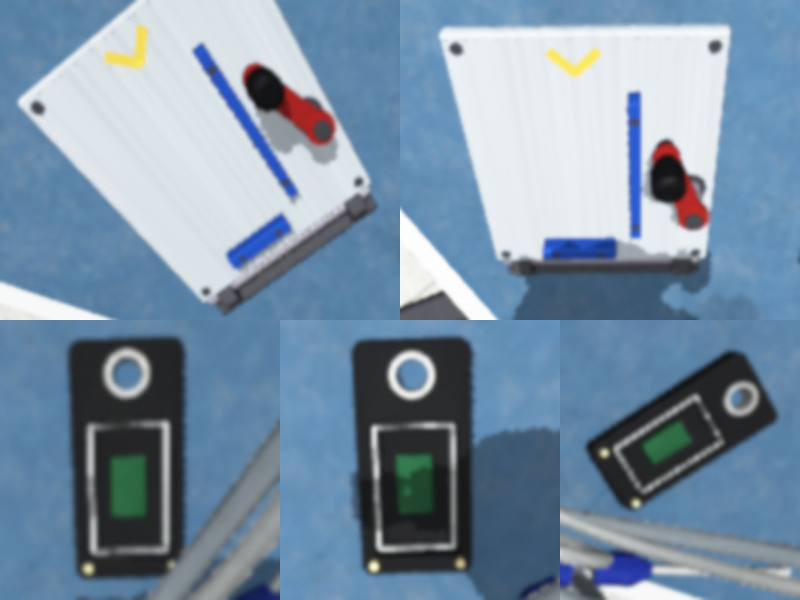

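Picks from this mosaic:
- **Housing:** vent at C(127,373), D(411,374), A(741,398); pins at C(88,568)/(172,566), D(374,566)/(460,563), A(604,452)/(636,503).
- **Nest:** plate corners and fence ends picked in A and B.

Next I'll triangulate these and fit the poses.

```bash
cat > fit.py <<'E'
from h import *
v=pickle.load(open("w.pkl","rb"));d=pickle.load(open("im0.pkl","rb"))
ct=lambda x,y:(170+x/2.6,150+y/2.6); cs=lambda x,y:(220+x/2.6,150+y/2.6)
a=lambda x,y:(165+x/2,y/2);b=lambda x,y:(205+(x-400)/2,70+y/2)
C=lambda x,y:(290+x/2.8,65+(y-320)/2.8);D=lambda x,y:(270+(x-280)/2.3333,110+(y-320)/2.3333);A2=lambda x,y:(405+(x-560)/2.4,125+(y-320)/2.4)
H={}
for n,pc,pd,pa in[("vent",(127,373),(411,374),(741,398)),("pinL",(88,568),(374,566),(604,452)),("pinR",(172,566),(460,563),(636,503)),("board",(128,486),(415,484),(667,442))]:
    o=[(v["C"],C(*pc)),(v["D"],D(*pd)),(v["A"],A2(*pa))]
    x=tri(o);H[n]=x;print(n,np.round(x,4),[np.round(proj(r,x)[0]-p,1).tolist() for r,p in o])
m=(H["pinL"]+H["pinR"])/2;u=(H["vent"]-m);yaw=np.arctan2(u[1],u[0]);print("len",np.linalg.norm(u),"yaw",yaw)
pv=H["pinL"]-H["pinR"];print("yaw pins",np.arctan2(-pv[0],pv[1]))
print("origin",np.round(H["vent"]-.046*np.array([np.cos(yaw),np.sin(yaw),0]),4))
P={"uhR":(150,-56,0),"uhL":(150,100,0),"dhR":(-25,-56,0),"dhL":(-25,100,0),"sfU":(116,-4,14),"sfD":(10,-4,14),"lfR":(-5,10,14),"lfL":(-5,62,14),"knob":(93,-40,61),"mark":(133,29,0)}
O=[("top",d["top"],ct,{"uhR":(147,78),"uhL":(50,242),"sfU":(153,154),"sfD":(260,215),"lfR":(263,240),"lfL":(234,290),"mark":(120,177)}),
("scene",d["scene"],cs,{"uhR":(33,250),"sfU":(103,304),"sfD":(228,296),"lfR":(252,314),"lfL":(274,372),"mark":(99,354)}),
("A",v["A"],a,{"uhL":(20,102),"dhR":(368,182),"dhL":(212,302),"sfU":(202,47),"sfD":(291,193),"lfL":(236,253),"lfR":(283,222),"mark":(140,67)}),
("B",v["B"],b,{"uhL":(440,30),"uhR":(728,27),"dhL":(497,262),"dhR":(708,258),"sfU":(634,93),"sfD":(635,236),"lfL":(545,245),"lfR":(616,244),"mark":(575,75)})]
def f(p):
    Rm,c=nestT(p);return np.array([proj(im,c+Rm@np.array(P[k])/1e3)[0]-cv(*q) for n,im,cv,D in O for k,q in D.items()]).ravel()
r=least_squares(f,np.load("nest0.npy"),loss="soft_l1");print("nest",np.round(r.x,4))
print(list(zip([n+k for n,_,_,D in O for k in D],np.round(f(r.x).reshape(-1,2),1).tolist())))
np.save("nest.npy",r.x)
Rn,c=nestT(r.x)
# triangulated check & knob/pivot
for n,l in[("sfU",[(d["top"],ct(153,154)),(d["scene"],cs(103,304)),(v["A"],a(202,47)),(v["B"],b(634,93))]),("mark",[(d["top"],ct(120,177)),(d["scene"],cs(99,354)),(v["A"],a(140,67)),(v["B"],b(575,75))]),("knob",[(v["A"],a(263,86)),(v["B"],b(668,180)),(d["scene"],cs(152,247)),(d["top"],ct(206,153))])]:
    x=tri(l);print(n,np.round(Rn.T@(x-c)*1e3,1))
E
python3 fit.py
```

```text
vent [0.5872 0.042  0.0174] [[-0.2, -0.3], [0.2, 0.1], [-0.1, 0.2]]
pinL [0.5068 0.0955 0.0213] [[-0.1, -0.2], [-0.2, -0.2], [-0.1, 0.4]]
pinR [0.4917 0.0546 0.0222] [[0.0, -0.4], [-0.2, 0.2], [-0.1, 0.2]]
board [0.5368 0.0609 0.0134] [[-0.0, -0.1], [-0.3, -0.2], [-0.1, 0.3]]
len 0.0940346034467898 yaw -0.3590392433377742
yaw pins -0.35551554162460214
origin [0.5441 0.0582 0.0174]
nest [0.5066 0.315  0.0327 1.1995]
[('topuhR', [0.8, -0.8]), ('topuhL', [0.1, -0.3]), ('topsfU', [1.1, -0.7]), ('topsfD', [-0.4, -0.4]), ('toplfR', [0.7, -1.3]), ('toplfL', [0.2, 0.1]), ('topmark', [-2.6, -0.7]), ('sceneuhR', [-0.1, 2.0]), ('scenesfU', [0.6, 0.2]), ('scenesfD', [0.7, 0.1]), ('scenelfR', [0.3, -1.1]), ('scenelfL', [1.8, 0.2]), ('scenemark', [-4.1, 1.9]), ('AuhL', [-0.1, 0.7]), ('AdhR', [0.7, -0.4]), ('AdhL', [-3.9, -1.0]), ('AsfU', [-1.2, 1.7]), ('AsfD', [1.2, 0.2]), ('AlfL', [-2.5, 4.9]), ('AlfR', [2.6, -0.4]), ('Amark', [-3.1, -6.7]), ('BuhL', [0.7, 0.8]), ('BuhR', [0.5, 0.5]), ('BdhL', [0.9, -3.1]), ('BdhR', [-1.9, -2.3]), ('BsfU', [-0.1, 2.9]), ('BsfD', [0.2, -1.2]), ('BlfL', [-0.6, 2.4]), ('BlfR', [0.1, 2.5]), ('Bmark', [-0.1, -7.8])]
sfU [116.9  -4.2  12.3]
mark [127.9  29.1   6.6]
knob [ 92.6 -21.5  57.2]
```

```bash
cat >> fit.py <<'E'
print("---- fences+mark only")
for n,im,cv,Dd in O:
    for k in[k for k in Dd if k[1:3]in("hR","hL")and k[0]in"ud"]:del Dd[k]
P0=dict(P)
for tag,nm in(("mark133",0),("nomark",1)):
    if nm:
        for o in O:o[3].pop("mark",None)
    r=least_squares(f,np.load("nest0.npy"),loss="soft_l1");print(tag,np.round(r.x,4),r.cost)
    print(list(zip([n+k for n,_,_,Dd in O for k in Dd],np.round(f(r.x).reshape(-1,2),1).tolist())))
Q={"sfU":[],"sfD":[],"lfL":[],"lfR":[]}
for k in Q:
    l=[(im,cv(*Dd[k])) for n,im,cv,Dd in O];x=tri(l);Q[k]=x;print(k,np.round(x,4),[np.round(proj(i,x)[0]-p,1).tolist() for i,p in l])
w=Q["sfU"]-Q["sfD"];print("len",np.linalg.norm(w),"pitch deg",np.degrees(np.arcsin(w[2]/np.linalg.norm(w))),"yaw",np.arctan2(w[1],w[0]))
xm=tri([(d["top"],ct(120,177)),(d["scene"],cs(99,354)),(v["A"],a(140,67)),(v["B"],b(575,75))]);print("mark",np.round(xm,4))
def overlay(p,fn):
    ims=[]
    Rm,c=nestT(p)
    for n,x0,y0 in(("A",165,0),("B",205,70)):
        im=cv2.resize(v[n]["frame"][y0:y0+160,x0:x0+200],(800,640),interpolation=cv2.INTER_CUBIC)
        for k in [[(0,10,14),(0,62,14),(-10,62,14),(-10,10,14)],[(0,10,0),(0,62,0)],[(10,0,14),(116,0,14),(116,-8,14),(10,-8,14)],[(10,0,0),(116,0,0)],[(150,-56,0),(150,100,0),(-25,100,0),(-25,-56,0)]]:
            q=(proj(v[n],c+Rm@np.array(k).T.reshape(3,-1).T[0]/1e3) if 0 else proj(v[n],(np.array(k)/1e3)@Rm.T+c))
            q=((q-[x0,y0])*4+1.5)
            cv2.polylines(im,[np.round(q).astype(int)],len(k)>2,(255,0,255),1)
        ims.append(im[:480,:] if n=="A" else im[:560])
    ims=[cv2.resize(i[:560],(400*2,None)) if 0 else i for i in ims]
    cv2.imwrite(fn,cv2.resize(np.hstack([ims[0],ims[1][80:560]]),(800,240*1),interpolation=cv2.INTER_AREA)[:,:,::-1]) if 0 else cv2.imwrite(fn,ims[1][:,:,::-1])
overlay(r.x,"pics/ovB.png");np.save("nest1.npy",r.x)
E
python3 fit.py | sed -n '/----/,$p'
```

```text
---- fences+mark only
mark133 [0.5069 0.3152 0.0284 1.1969] 38.74851693125532
[('topsfU', [1.4, -0.6]), ('topsfD', [-0.3, -0.3]), ('toplfR', [0.8, -1.2]), ('toplfL', [0.3, 0.1]), ('topmark', [-2.2, -0.6]), ('scenesfU', [0.6, 1.1]), ('scenesfD', [0.6, 1.1]), ('scenelfR', [0.1, -0.2]), ('scenelfL', [1.4, 1.1]), ('scenemark', [-4.1, 2.7]), ('AsfU', [-0.3, 2.3]), ('AsfD', [1.3, 0.1]), ('AlfL', [-2.2, 4.4]), ('AlfR', [2.7, -0.6]), ('Amark', [-1.9, -6.2]), ('BsfU', [0.3, 2.6]), ('BsfD', [0.4, -2.1]), ('BlfL', [-0.1, 1.3]), ('BlfR', [0.3, 1.5]), ('Bmark', [0.7, -8.0])]
nomark [0.507  0.3164 0.0305 1.1868] 15.180847555826627
[('topsfU', [1.0, -1.3]), ('topsfD', [-0.9, -0.5]), ('toplfR', [0.1, -1.4]), ('toplfL', [-0.6, -0.2]), ('scenesfU', [-0.2, 0.5]), ('scenesfD', [0.1, 0.9]), ('scenelfR', [-0.4, -0.2]), ('scenelfL', [0.7, 1.2]), ('AsfU', [-0.8, 0.6]), ('AsfD', [0.6, -0.5]), ('AlfL', [-3.4, 3.6]), ('AlfR', [1.9, -1.2]), ('BsfU', [0.8, 1.6]), ('BsfD', [0.1, -2.6]), ('BlfL', [-0.6, 0.5]), ('BlfR', [-0.1, 1.0])]
sfU [0.545  0.4021 0.1018] [[0.6, -1.1], [-0.3, 0.6], [-1.7, 0.5], [0.1, 1.4]]
sfD [0.5103 0.3153 0.0521] [[-0.6, -0.3], [0.8, -0.2], [0.8, 0.4], [-0.2, -0.8]]
lfL [0.4479 0.3282 0.0375] [[0.1, -1.3], [0.0, 0.4], [-1.7, 2.4], [1.6, -0.1]]
lfR [0.4919 0.3102 0.0393] [[-0.2, -0.7], [-0.1, 0.7], [1.1, -0.5], [-1.2, 0.9]]
len 0.1058570084124194 pitch deg 28.004377141116787 yaw 1.1906759631927222
mark [0.5184 0.4257 0.1023]
```

View pics/ovB.png

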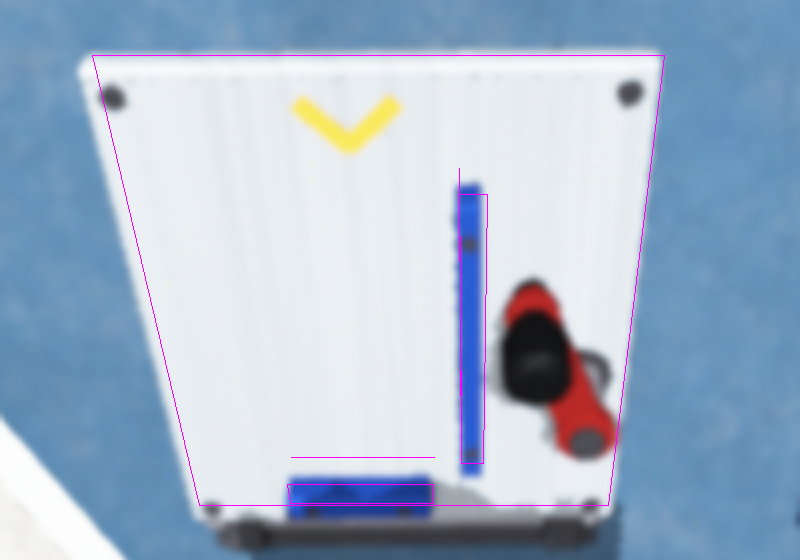

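The overlay shows my picks mixed up edges: camera B sees the uphill faces of the plate and fences. I'll instead fit the projected fence boxes to colour-segmented silhouettes by support function, over all views.

```bash
cat > fit2.py <<'E'
from h import *
v=pickle.load(open("w.pkl","rb"));d=pickle.load(open("im0.pkl","rb"))
p0=np.load("nest1.npy")
box=lambda x0,x1,y0,y1,z:np.array([[x,y,w] for x in(x0,x1) for y in(y0,y1) for w in(0,z)])/1e3
B={"lf":box(-10,0,10,62,14),"sf":box(10,116,-8,0,14)}
U=np.array([[np.cos(t),np.sin(t)] for t in np.arange(24)*np.pi/12])
K=4;ims={"A":v["A"],"B":v["B"],"C":v["C"],"top":d["top"],"scene":d["scene"]}
def sup(p):return (p@U.T).max(0)
obs=[]
Rm,c=nestT(p0)
for n,r in ims.items():
    im=cv2.resize(r["frame"],None,fx=K,fy=K,interpolation=cv2.INTER_CUBIC).astype(int)
    m=((im[...,2]-im[...,0]>110)&(im[...,2]-im[...,1]>65)).astype(np.uint8)
    N,L,st,ce=cv2.connectedComponentsWithStats(m)
    for k,b in B.items():
        q=proj(r,b@Rm.T+c);i=min((i for i in range(1,N) if st[i,4]>200),key=lambda i:np.linalg.norm((ce[i]+.5)/K-.5-q.mean(0)))
        pts=np.argwhere(L==i)[:,::-1];pts=cv2.convexHull(pts.astype(np.int32))[:,0]
        pts=(pts+.5)/K-.5;obs.append((n,k,r,sup(pts)));print(n,k,st[i],np.round(pts.mean(0)-q.mean(0),1))
def f(p,sk=()):
    Rm=R.from_euler("z",p[3]).as_matrix()@R.from_euler("y",-p[4]).as_matrix();c=p[:3]
    return np.concatenate([sup(proj(r,B[k]@Rm.T+c))-s for n,k,r,s in obs if n+k not in sk])
if __name__=="__main__":
    for sk in [(),("Csf",),("topsf","toplf","scenesf","scenelf")]:
        r=least_squares(lambda p:f(p,sk),[*p0,np.pi/6],loss="soft_l1",x_scale=[.01,.01,.01,.02,.02]);print(sk,np.round(r.x,4),np.degrees(r.x[4]))
        r2=least_squares(lambda p:f([*p,np.pi/6],sk),p0,loss="soft_l1",x_scale=[.01,.01,.01,.02]);print("  30deg",np.round(r2.x,4),r2.cost)
        e=f([*r2.x,np.pi/6]).reshape(-1,24);print("  rms",{o[0]+o[1]:[round(float(np.sqrt((g**2).mean())),2),round(float(g.mean()),2)] for o,g in zip(obs,e)})
    r2=least_squares(lambda p:f([*p,np.pi/6]),p0,loss="soft_l1",x_scale=[.01,.01,.01,.02]);np.save("nest2.npy",r2.x)
    Rm,c=nestT(r2.x)
    for n,r in ims.items():
        im=cv2.resize(r["frame"],None,fx=K,fy=K,interpolation=cv2.INTER_CUBIC).astype(int)
        q=proj(r,c+Rm@[.133,.029,0])[0]
        m=(im[...,0]-im[...,2]>70)&(im[...,1]-im[...,2]>60)
        pts=(np.argwhere(m)[:,::-1]+.5)/K-.5;pts=pts[np.linalg.norm(pts-q,axis=1)<25]
        if len(pts)<9:continue
        # back-project on plate
        o=[]
        for p in pts[::7]:
            cc,dd=ray(r,p);s=((c-cc)@Rm[:,2])/(dd@Rm[:,2]);o.append(Rm.T@(cc+s*dd-c)*1e3)
        o=np.array(o);print(n,"chevron x,y range",np.round(np.percentile(o,[1,99],axis=0)[:,:2],1).tolist())
E
python3 fit2.py
```

```text
A lf [1117  433  122  101 4017] [2.5 1.8]
A sf [1084  145  148  217 4389] [4.  6.7]
B lf [1108  758  138   37 3813] [-3.7  4. ]
B sf [1279  531   21  199 3589] [-1.1  9.2]
C lf [ 748  885   42  128 2640] [-0.5  4.3]
C sf [ 443  853  222   52 4051] [5.5 2.5]
top lf [1032  966   58   86 1480] [0.  1.3]
top sf [ 939  846  120   80 1565] [0.8 1.5]
scene lf [1271 1097   27   53  471] [ 1.5 -4. ]
scene sf [1271 1097   27   53  471] [39.  12.2]
() [0.5042 0.3171 0.0224 1.184  0.8502] 48.711068531916744
  30deg [0.502  0.3126 0.0178 1.1751] 1550.3427098867833
  rms {'Alf': [1.7, 1.26], 'Asf': [8.52, 7.7], 'Blf': [2.57, 1.61], 'Bsf': [9.01, 7.53], 'Clf': [6.32, 1.59], 'Csf': [13.31, 11.98], 'toplf': [1.99, 1.06], 'topsf': [5.31, 4.65], 'scenelf': [8.3, 6.21], 'scenesf': [29.99, 13.18]}
('Csf',) [0.5042 0.3173 0.0276 1.187  0.8591] 49.22098068607436
  30deg [0.502  0.3127 0.0229 1.1588] 1279.2158714800635
  rms {'Alf': [1.76, 1.41], 'Asf': [8.89, 8.09], 'Blf': [2.55, 1.8], 'Bsf': [9.18, 7.87], 'Clf': [4.88, 1.72], 'Csf': [13.56, 12.49], 'toplf': [1.73, 1.11], 'topsf': [5.28, 4.74], 'scenelf': [7.93, 6.24], 'scenesf': [30.47, 13.3]}
('topsf', 'toplf', 'scenesf', 'scenelf') [0.504  0.317  0.025  1.1725 0.8462] 48.48307636981495
  30deg [0.5022 0.3133 0.0213 1.1684] 754.5052258757427
  rms {'Alf': [1.67, 1.37], 'Asf': [8.77, 8.01], 'Blf': [2.68, 1.74], 'Bsf': [9.3, 7.79], 'Clf': [5.15, 1.68], 'Csf': [13.4, 12.33], 'toplf': [1.72, 1.09], 'topsf': [5.24, 4.71], 'scenelf': [8.06, 6.24], 'scenesf': [30.43, 13.26]}
A chevron x,y range [[134.7, 16.0], [150.7, 45.2]]
B chevron x,y range [[128.0, 16.8], [144.1, 45.9]]
C chevron x,y range [[142.5, 21.5], [157.3, 49.4]]
top chevron x,y range [[134.0, 16.0], [150.4, 44.8]]
scene chevron x,y range [[128.1, 5.6], [142.4, 31.9]]
```

```bash
python3 - <<'E'
s=open("fit2.py").read()
s=s.replace('''m=((im[...,2]-im[...,0]>110)&(im[...,2]-im[...,1]>65)).astype(np.uint8)''','''b_=im[...,2]+1;m=((b_-im[...,0]>.55*b_)&(b_-im[...,1]>.43*b_)&(b_>80)).astype(np.uint8);m=cv2.morphologyEx(m,cv2.MORPH_CLOSE,np.ones((21,21)))''')
open("fit2.py","w").write(s)
E
python3 fit2.py
```

```text
A lf [1117  432  122  102 4388] [0.8 2.3]
A sf [1050   92  201  299 5903] [-2.2 -2.3]
B lf [1110  758  140   40 5071] [-0.7  3.5]
B sf [1278  467   22  286 5043] [-0.8 -2.9]
C lf [ 749  881   41  131 3129] [0.  3.3]
C sf [ 437  844  269   60 5507] [19.7 -0.1]
top lf [1032  966   58   85 1555] [0.2 1.6]
top sf [ 914  834  163  101 1893] [-0.8  0.7]
scene lf [1259 1080   53   97 2126] [ 1.5 -3.3]
scene sf [1036 1051  195   27 3192] [-0.6 -2.7]
() [0.5059 0.3154 0.0337 1.2017 0.594 ] 34.03298137235393
  30deg [0.5052 0.314  0.033  1.1913] 439.31803186633255
  rms {'Alf': [1.81, 1.75], 'Asf': [1.57, 1.35], 'Blf': [2.2, 1.67], 'Bsf': [1.92, 1.75], 'Clf': [2.55, 1.89], 'Csf': [12.27, 9.68], 'toplf': [1.33, 1.24], 'topsf': [1.33, 1.15], 'scenelf': [2.47, 2.02], 'scenesf': [2.53, 2.06]}
('Csf',) [0.5062 0.3158 0.0351 1.2051 0.6083] 34.85162529746777
  30deg [0.5052 0.3139 0.0342 1.191 ] 227.2910113796971
  rms {'Alf': [1.84, 1.79], 'Asf': [1.61, 1.45], 'Blf': [2.12, 1.71], 'Bsf': [1.95, 1.82], 'Clf': [2.4, 1.92], 'Csf': [12.59, 9.8], 'toplf': [1.34, 1.25], 'topsf': [1.34, 1.16], 'scenelf': [2.38, 2.03], 'scenesf': [2.43, 2.08]}
('topsf', 'toplf', 'scenesf', 'scenelf') [0.5037 0.3101 0.036  1.1998 0.0338] 1.9358685730408756
  30deg [0.5044 0.3141 0.0314 1.1866] 338.5772774220784
  rms {'Alf': [1.78, 1.69], 'Asf': [1.65, 1.2], 'Blf': [2.31, 1.61], 'Bsf': [1.86, 1.65], 'Clf': [2.67, 1.83], 'Csf': [11.79, 9.52], 'toplf': [1.32, 1.23], 'topsf': [1.35, 1.13], 'scenelf': [2.79, 2.01], 'scenesf': [2.79, 2.04]}
A chevron x,y range [[127.7, 15.8], [143.2, 44.1]]
B chevron x,y range [[125.4, 16.5], [140.7, 44.5]]
C chevron x,y range [[131.0, 17.7], [145.8, 45.5]]
top chevron x,y range [[128.1, 17.0], [144.2, 45.6]]
scene chevron x,y range [[126.1, 12.8], [140.2, 38.7]]
```

```bash
cat > fit3.py <<'E'
from fit2 import *
chev=[]
Rm,c=nestT(np.load("nest2.npy"))
for n,r in ims.items():
    im=cv2.resize(r["frame"],None,fx=K,fy=K,interpolation=cv2.INTER_CUBIC).astype(int)
    q=proj(r,c+Rm@[.135,.029,0])[0];m=(im[...,0]-im[...,2]>.35*im[...,0])&(im[...,1]-im[...,2]>.3*im[...,0])&(im[...,0]>90)
    pts=(np.argwhere(m)[:,::-1]+.5)/K-.5;pts=pts[np.linalg.norm(pts-q,axis=1)<22]
    # bounding-hull mid in image: use hull area centroid
    M=cv2.moments(cv2.convexHull(pts.astype(np.float32)));chev.append((n,r,np.array([M["m10"],M["m01"]])/M["m00"]))
def g(p,use,tilt=None):
    t=tilt or p[5]
    Rm=R.from_euler("z",p[3]).as_matrix()@R.from_euler("y",-t).as_matrix();c=np.array(p[:3]);o=[]
    for n,k,r,s in obs:
        if n in use and n+k!="Csf":
            e=sup(proj(r,B[k]@Rm.T+c))-s;o.append((e-e.mean())/2)
    for n,r,q in chev:
        if n in use:o.append(2*(proj(r,c+Rm@[p[4],.029,0])[0]-q))
    return np.concatenate(o)
if __name__=="__main__":
    x0=[*np.load("nest2.npy"),.137]
    for use in(["A","B","C"],["A","B","C","top"],["A","B","C","top","scene"],["top","scene"]):
        r=least_squares(g,x0,args=(use,np.pi/6),loss="soft_l1",x_scale=.01);rt=least_squares(g,[*x0,.52],args=(use,),loss="soft_l1",x_scale=.01)
        print(use,np.round(r.x,4),round(r.cost,1),"tilt free",np.round(rt.x,4),round(rt.cost,1))
        if use==["A","B","C","top"]:np.save("nest.npy",r.x[:4])
    xs=[tri([(r,q) for n,r,q in chev])];print("chev tri",np.round(xs,4))
E
python3 fit3.py|grep -v "\[.*\] \[.*\]$"
```

```text
['A', 'B', 'C'] [0.5055 0.3133 0.0406 1.1979 0.1354] 2.5 tilt free [0.5055 0.3133 0.0405 1.1978 0.1354 0.5242] 2.5
['A', 'B', 'C', 'top'] [0.5053 0.3135 0.0403 1.1973 0.1354] 5.8 tilt free [0.5053 0.3135 0.0403 1.1972 0.1355 0.5245] 5.8
['A', 'B', 'C', 'top', 'scene'] [0.5055 0.3136 0.0404 1.1976 0.1353] 7.7 tilt free [0.5055 0.3136 0.0403 1.1976 0.1354 0.5243] 7.7
['top', 'scene'] [0.5047 0.3148 0.0432 1.198  0.135 ] 2.1 tilt free [0.505  0.315  0.0425 1.2017 0.1355 0.5342] 2.0
chev tri [[0.5211 0.4337 0.1079]]
```

The fit is consistent: corner at (0.5054, 0.3136, 0.0403), yaw 1.197, free tilt 30.0°. Now I'll descend on the housing, find the fingertip contact height, grasp and lift.

Run:
```python
from h import *
from workcell import bot,hand,get_obs
q=toolq(R.from_euler("z",-.357).as_matrix());h=np.array([.5441,.0582])
hand.move_gripper(.074,30)
bot.reach([*h,.12],q);bot.servo_line([*h,.034],q,velocity=.08);bot.dwell(.2)
f0=get_obs()["wrist_force"][2];z=.034
while z>.019:
    z-=.0025;bot.servo_line([*h,z],q,velocity=.05);bot.dwell(.1);f=get_obs()["wrist_force"][2]-f0;print(round(z,4),round(f,2))
    if abs(f)>4:z+=.003;bot.servo_line([*h,z],q,velocity=.05);break
hand.move_gripper(.05,35);bot.dwell(.2);o=get_obs();print(o["gripper_width"],o["grip_force"],o["wrist_force"],o["position"],o["time_s"])
```

```text
0.0315 0.88
0.029 1.56
0.0265 1.28
0.024 1.37
0.0215 0.29
0.019 0.59
0.0165 1.82
0.05685256777578553 37.922022342681885 [-1.4070962  -0.70706671  4.91842594] [0.54415167 0.05819924 0.01675778] 11.6083
```

Grip is firm (57 mm opening, 38 N) with no bench contact. Next: lift, carry to the nest, and lower onto the plate clear of both fences.

```bash
cat >> h.py <<'E'
def nest():
    Rn,c=nestT(np.load("nest.npy"));return Rn,c,lambda x,y,z:c+Rn@(np.array([x,y,z])/1e3)
E
python3 - <<'E'
from h import *
from workcell import bot,hand,get_obs,vision
Rn,c,W=nest();q0=toolq(R.from_euler("z",-.357).as_matrix());q=toolq(Rn)
bot.servo_line([.5441,.0582,.21],q0,velocity=.15);print("lift",get_obs()["gripper_width"],get_obs()["wrist_force"])
bot.reach([.52,.18,.28],toolq(R.from_euler("z",.3).as_matrix()))
bot.reach(W(65,55,120),q);bot.servo_line(W(65,55,30),q,velocity=.1);bot.dwell(.2)
n=Rn[:,2];f0=get_obs()["wrist_force"];z=24.
bot.servo_line(W(65,55,z),q,velocity=.05)
while z>11:
    bot.dwell(.1);f=(get_obs()["wrist_force"]-f0)@n;print(round(z,1),round(f,2))
    if f>4:break
    z-=1.;bot.servo_line(W(65,55,z),q,velocity=.04)
o=get_obs();print(o["gripper_width"],Rn.T@(o["position"]-c)*1e3,o["time_s"])
r=vision.read_camera("top");cv2.imwrite("pics/place.png",cv2.resize(r["frame"][140:300,160:370],None,fx=2,fy=2)[:,:,::-1])
E
```

```text
lift 0.05738565135937336 [-0.2592211  -0.05037535 -1.8969672 ]
24.0 0.45
23.0 -0.35
22.0 -0.98
21.0 0.01
20.0 -0.5
19.0 -0.61
18.0 0.29
17.0 -0.19
16.0 7.14
0.0572732655189503 [65.05676162 54.96767901 16.32808458] 19.375
```

Contact is at TCP z = 16.3 mm, as predicted. Now I'll release, back off, close the fingers, and push against the side fence, then the lower fence.

```bash
cat >> h.py <<'E'
def push(bot,get_obs,W,Rn,q,start,d,far,lim,step=1.):
    """step the tool along +-nest axis d until the contact force opposing it exceeds lim"""
    d=np.array(d,float);bot.dwell(.15);f0=get_obs()["wrist_force"];s=0
    while s<far:
        s+=step if s>=far-14 else 4;bot.servo_line(W(*(np.array(start)+d*s)),q,velocity=.05);bot.dwell(.05)
        f=-(Rn.T@(get_obs()["wrist_force"]-f0))@d
        if f>lim:break
    print("push",d,"s",s,"at",np.round(np.array(start)+d*s,1),"F",round(f,1));return s
E
python3 - <<'E'
from h import *
from workcell import bot,hand,get_obs,vision
Rn,c,W=nest();q=toolq(Rn);P=lambda x,y,z,v=.15:bot.servo_line(W(x,y,z),q,velocity=v)
hand.move_gripper(.068);P(65,55,90)
hand.move_gripper(0.0,40);print("w",get_obs()["gripper_width"])
bot.servo_line(W(62,108,70),q,velocity=.2);P(62,108,22)
s=push(bot,get_obs,W,Rn,q,(62,108,22),(0,-1,0),42,9);y=108-s
P(62,y+8,22);P(62,y+8,60)
P(142,29,60,.2);P(142,29,23,.1)
s=push(bot,get_obs,W,Rn,q,(142,29,23),(-1,0,0),20,9);x=142-s
P(x+8,29,23);P(x+8,29,100)
print(get_obs()["time_s"])
r=vision.read_camera("wrist");pickle.dump(r,open("w2.pkl","wb"))
t=vision.read_camera("top");a=cv2.resize(t["frame"][150:300,160:360],(800,600))
b=r["frame"];cv2.imwrite("pics/m3.png",np.vstack([cv2.resize(b,(480,300)),cv2.resize(t["frame"][150:300,150:390],(480,300),interpolation=cv2.INTER_CUBIC)])[:,:,::-1])
E
```

```text
w -0.00028930315569622125
push [ 0. -1.  0.] s 39.0 at [62. 69. 22.] F 9.9
push [-1.  0.  0.] s 16.0 at [126.  29.  23.] F 12.6
33.2833
```

View pics/m3.png

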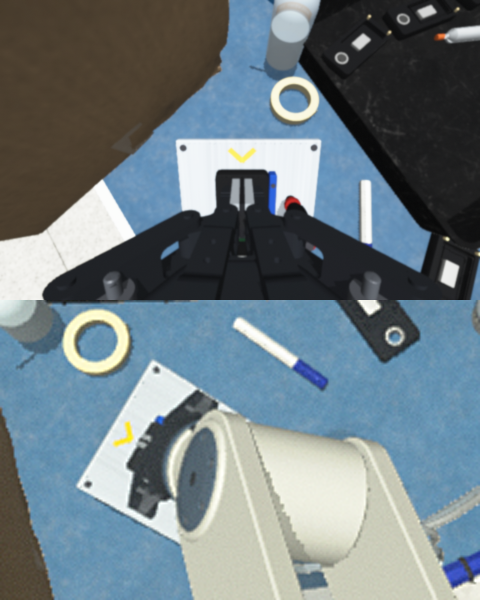

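The push contacts were at tool y = 69 and x = 126, which is plausible. The fingers hide the housing in this picture, so I'll go to the B viewpoint to verify the fit and measure the clamp's angle.

Run:
```python
from h import *
from workcell import bot,hand,get_obs,vision
Rn,c,W=nest()
bot.reach([.515,.33,.30],toolq(np.eye(3),1,1.1975));bot.dwell(.15)
r=vision.read_camera("wrist");s=vision.read_camera("scene");pickle.dump((r,s),open("w3.pkl","wb"));print(get_obs()["time_s"])
q=proj(r,c+Rn@[.06,.01,.01])[0].astype(int);x0,y0=np.clip(q-[80,62],0,[480,275]);print(x0,y0)
a=cv2.resize(r["frame"][y0:y0+125,x0:x0+160],(768,600),interpolation=cv2.INTER_CUBIC)
def dr(k,col,cl=True):
    p=(proj(r,np.array(k)/1e3@Rn.T+c)-[x0,y0]+.5)*4.8;cv2.polylines(a,[np.round(p).astype(int)],cl,col,1)
dr([(0,0,16),(118,0,16),(118,58,16),(0,58,16)],(255,0,255));dr([(10,0,14),(116,0,14),(116,-8,14),(10,-8,14)],(0,255,0));dr([(0,10,14),(0,62,14),(-10,62,14),(-10,10,14)],(0,255,0))
cv2.imwrite("pics/m4.png",a[:,:,::-1])
```

```text
34.325
232 89
```

View pics/m4.png

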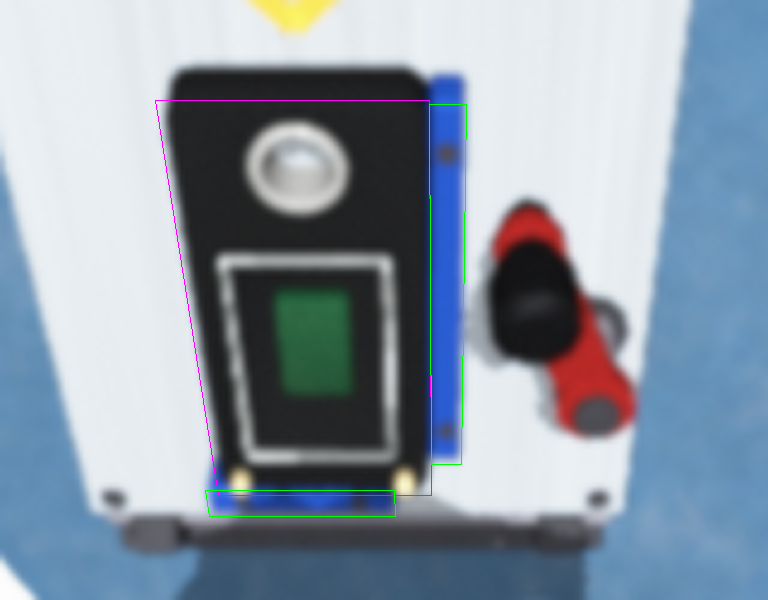

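The housing lies flush against both fences with its vent uphill by the chevron. The clamp arm starts at a nonzero angle, so I'll compute that from knob (535,290) and pivot (597,415), then grip the knob lightly and follow the arc.

Run:
```python
from h import *
from workcell import bot,hand,get_obs,vision,kinematics
Rn,c,W=nest();r,s=pickle.load(open("w3.pkl","rb"));px=lambda x,y:np.array([232+x/4.8,89+y/4.8])-.5
def pl(p,z):
    cc,dd=ray(r,p);n=Rn[:,2];k=((c+n*z/1e3-cc)@n)/(dd@n);return Rn.T@(cc+k*dd-c)*1e3
print("vent",pl(px(298,168),20),"pivot",pl(px(597,415),34),"knobtop",pl(px(535,285),59))
k=pl(px(535,285),59);th=np.arctan2(k[1]+40,k[0]-45);print("th0",th)
K=lambda t,z,rad=48:W(45+rad*np.cos(t),-40+rad*np.sin(t),z)
for t in np.linspace(th,1.6,5):
    j=kinematics.solve_ik(K(t,56),toolq(Rn,1,t));print(round(t,2),None if j is None else np.round(j,2))
np.save("th0.npy",th)
```

```text
vent [104.10338025  28.44314585  20.        ] pivot [ 45.17348506 -40.17520305  34.        ] knobtop [101.80789424 -21.24121371  59.        ]
th0 0.318940917939077
0.32 [ 0.39  0.41  1.97  0.81  0.53 -0.22]
0.64 [ 0.4   0.4   2.    0.83  0.51 -0.56]
0.96 [ 0.4   0.39  2.03  0.87  0.49 -0.92]
1.28 [ 0.39  0.39  2.06  0.91  0.48 -1.29]
1.6 [ 0.37  0.39  2.09  0.95  0.47 -1.68]
```

Run:
```python
from h import *
from workcell import bot,hand,get_obs,vision
Rn,c,W=nest();th=.39
K=lambda t,z:W(45+48*np.cos(t),-40+48*np.sin(t),z);Q=lambda t:toolq(Rn,1,t)
hand.move_gripper(.05)
bot.reach(K(th,125),Q(th));bot.dwell(.1);f0=get_obs()["wrist_force"]
bot.servo_line(K(th,56),Q(th),velocity=.09);bot.dwell(.1);print("down F",get_obs()["wrist_force"]-f0)
hand.move_gripper(.01,20);o=get_obs();print("w",o["gripper_width"],o["grip_force"],o["wrist_force"]-f0)
if .015<o["gripper_width"]<.026:
    for t in [*np.linspace(th,1.57,8)[1:],1.6,1.63]:
        bot.servo_line(K(t,56),Q(t),velocity=.05);o=get_obs();F=Rn.T@(o["wrist_force"]-f0)
        ft=F@[-np.sin(t),np.cos(t),0];print(round(t,2),np.round(F,1),"tan",round(ft,1),round(o["gripper_width"],4))
        if t>1.5 and ft<-20:break
        if np.linalg.norm(F)>60:break
print(get_obs()["time_s"])
```

```text
down F [0.42052597 0.70047509 0.21690621]
w 0.018969199598518057 20.25709673311212 [-1.31588026 -2.04031469  5.09397278]
0.56 [0.6 0.9 6.6] tan 0.4 0.0189
0.73 [1.  1.5 6.6] tan 0.5 0.0188
0.9 [0.8 1.3 7.6] tan 0.2 0.019
1.06 [1.1 1.7 7.2] tan -0.1 0.019
1.23 [1.  1.3 8. ] tan -0.5 0.0188
1.4 [-0.2  1.9  7.8] tan 0.5 0.0188
1.57 [0.2 1.2 8.8] tan -0.2 0.0188
1.6 [5.2 2.9 6.2] tan -5.3 0.0189
1.63 [10.6  3.7  3.3] tan -10.8 0.0188
40.125
```

The stop was reached: tangential force rises past 1.57 rad. Now I'll release, retract and look once more.

Run:
```python
from h import *
from workcell import bot,hand,get_obs,vision
Rn,c,W=nest();t=1.6
hand.move_gripper(.045);bot.servo_line(W(45+48*np.cos(t),-40+48*np.sin(t),140),toolq(Rn,1,t),velocity=.15)
bot.reach([.515,.33,.32],toolq(np.eye(3),1,1.1975));bot.dwell(.2)
r=vision.read_camera("wrist");print(get_obs()["time_s"])
a=cv2.resize(r["frame"][75:210,220:400],(800,600),interpolation=cv2.INTER_CUBIC)
def dr(k,col):
    p=(proj(r,np.array(k)/1e3@Rn.T+c)-[220,75]+.5)*4.444;cv2.polylines(a,[np.round(p).astype(int)],True,col,1)
dr([(0,0,16),(118,0,16),(118,58,16),(0,58,16)],(255,0,255))
for ang in(1.57,1.45):
    k=np.array([45+48*np.cos(ang),-40+48*np.sin(ang),61]);dr([k+[10*np.cos(u),10*np.sin(u),0] for u in np.linspace(0,6,12)],(0,255,0) if ang==1.57 else (255,255,0))
cv2.imwrite("pics/m5.png",a[:,:,::-1])
```

```text
43.55
```

View pics/m5.png

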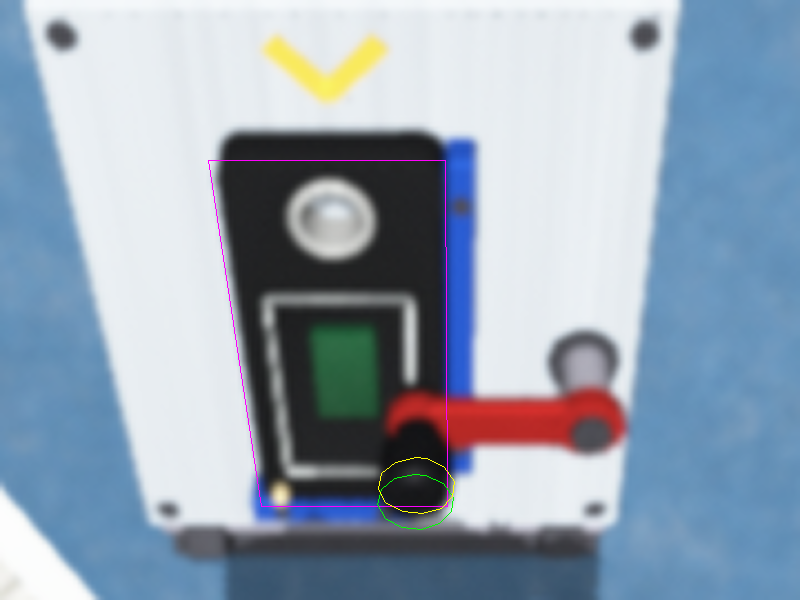

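The red arm lies straight across the side fence over the housing's rim. The housing is still flush against both fences, with its vent uphill at (331,218).

```bash
python3 -c "
from workcell import hand_in
print(hand_in())"
```

```text
the job is handed in; nothing more can be done
None
```

The housing is in the nest with its vent uphill by the chevron, flush against both blue fences, and the red clamp arm is at its stop over the rim; I handed the job in at about 44 s.

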